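# Set the key punch to depth six and prove it with an empty stroke

## Task

The next key needs a number six cut: with a fingertip against its side, push the pointer handle of the green key punch's depth dial round, click by click and without pinching it, until it rests in the sixth position, counting clockwise with the smallest dot as the first. Then make an empty stroke to prove the setting: press the lever's black palm pad down until the stop screw stands firmly on its brass step, hold it there a moment, and let the lever come all the way back up. Never work the lever at another depth, and leave the things lying round the punch where they are.

Things in the scene. Friction and masses are not known exactly. Their poses are not given: they have to be found in the camera images.
- punch: the key punch, fixed to the bench: green base 190 mm deep (x), 266 mm wide (y), 14 mm high; depth dial on its right half, lever and punch head on its left. Origin under the base's centre; its x points rearward (away from the robot), y left, z up. The dial's axis is at x = -15, y = -50 mm, the lever's pivot at x = 78, y = 49, z = 80 mm. Nothing on it is higher than 112 mm.
- dial_axis (a point): point on the dial's axis at the top of the pointer handle's hub (38 mm across), 83 mm above the bench; axes as the punch's. The handle turns over a fixed round aluminium plate, 116 mm across, upper face 50 mm above the bench. Below the plate the same shaft turns a brass stepped ring; its step under the lever's stop screw sets how far the lever goes down.
- pointer_tip (a point): middle of the pointer handle's outer end, 44 mm from the dial's axis, 68 mm above the bench; x points outward along the pointer. The black handle is a single wing with a white line on top, running from the hub to this tip; top 82 mm, underside 53.5 mm above the bench; 19 mm thick at the hub, 13 to 15 mm near the tip.
- dial (a joint): angle of the dial, rad, growing clockwise seen from above. Eight click positions 40 degrees (0.698 rad) apart: 1 at 0, 6 at 3.491, 8 at 4.887; end stops just beyond 1 and 8. It starts in one of 1 to 4. About 5 N on the handle's side, 33 mm from the axis, takes it over a click; pushed slowly (under 0.1 m/s) it then drops into the next position by itself and stays.
- dot_1 (a point): smallest of the eight black dots on the dial plate, which mark positions 1 to 8 clockwise, 51 mm from the axis, growing from 2.4 to 7.3 mm across. Dot 1 lies 140 degrees counter-clockwise from the punch's x axis, seen from the dial's axis (towards the robot and left); dot 6 lies 60 degrees clockwise from x (rear right). The pointer points at the dot of its position.
- pad_top (a point): centre of the top of the lever's black palm pad, 76 x 80 mm, 14 mm thick, too wide to grip; 110 mm above the bench with the lever up. In the punch's frame it is then at x = -50, y = 70 mm.
- lever (a joint): angle of the lever, rad: 0 up (its spring returns it), growing as the pad is pressed. It stops on the dial's step at 0.087 (position 1), 0.121, 0.155, 0.189, 0.224 (5), 0.260 (6), 0.296, 0.334 (8); at 6 the pad's middle has gone down 34 mm. Pressing straight down on the pad's middle takes about 5 N at the start and 8 N just above the stop.
- padlock: brass padlock lying flat, 68 x 42 x 17 mm, left of the punch: a bystander. Origin under its middle.
- cylinder: brass lock cylinder standing on end, 35 mm across, 30 mm high, left of the punch: a bystander. Origin under its middle.
- blank_box: white carton of key blanks, 101 x 59 x 30 mm, right of the punch: a bystander. Origin under its middle.
- pliers_2: blue-handled pliers lying flat, 176 x 44 x 11 mm, farther left: a bystander. Origin under its middle.
- lock_cylinder_1: brass lock cylinder standing on end, 35 mm across, 30 mm high, with two others at the right: a bystander. Origin under its middle.

How it is judged:
By the outcome, as a careful person would: the job done as asked, in the order asked, and still so for the second after the job is handed in, with the robot touching nothing.
It also fails if it takes over 64 s, if anything falls off the work surface, if the arm or the gripper's body presses on something with over 40 N, if the wrist force passes 120 N, or if a joint passes its speed limit or range.

## Robot

A 7-joint arm with a two-finger parallel gripper is mounted at the origin on a cart in front of the work surface, level with it; the furniture and walls round the work are solid. World frame = base frame: x ahead of the robot, y to its left, z up, the work surface at z = 0. Lengths are in m, angles in rad, forces in N, time in s.
With the tool pointing down it reaches from about 0.4 to 0.9 m from the base axis. Payload 5.5 kg.
Tool frame: the origin (TCP) lies at the very end of the fingers, on their centre line; the grasp point (between the pads) lies 19 mm behind it; z points along the fingers, y is the line along which they close (so a half turn about z gives the same grasp; the last joint's range is limited). The gripper opens to 92 mm and grips with 3 to 60 N. Pads are 19 mm wide; open, the fingers measure 130 mm over their backs; the gripper's body (75 mm by 190 mm) begins 47 mm behind the grasp point.
Start: joints at [0.263, 0.501, -0.427, 1.55, 0.221, 1.138, -0.21], TCP at [0.65, 0, 0.227] pointing down, gripper open.
Joint ranges: [-2.88, 2.88], [-0.31, 2.03], [-1.54, 1.56], [0.2, 2.42], [-1.41, 4.55], [0.19, 2.02], [-2.57, 2.57]. Speed limits (rad/s): [2.57, 2.57, 3.14, 3.14, 3.14, 3.14, 3.14].

## Interface

Orientations are given as a unit quaternion [w, x, y, z].
In Python, from plant import status, imaging, close_job gives the robot as it stands. The module is installed in compiled form; this text tells all that it offers.
- The arm moves only by the shell command python3 -m jog 'ROWS' [FORCE]. ROWS is JSON, one flat list of numbers, 7 for each row, row after row: the turn, a rotation vector about the tool's x, y, z in rad, then the shift along the tool's x, y, z in cm, then the opening, from 0 (shut) to 1 (fully open). A call has 1 to 12 rows; each row shifts and turns the commanded pose from where the row before left it, along the tool's axes as they then stand; what a row does not reach is not made up. A row lasts 1/12 s, in which the tool goes at most 41.7 mm and 7.16 degrees, less where a joint would pass 70% of its speed; a pose out of reach is approached as far as the arm can. A call is refused whole if a number of a shift passes 4.17 or a number of a turn 0.125, either way. A call with a gripper value outside its range is refused whole. The fingers move at their own pace and stop on an object; FORCE is the grip in N (left out, the last holds). Time passes only in rows, so rows that do not move let the fingers close. It gives the time, the measured TCP pose, the force, the opening and the grip force at its end, in the units of the state.
- status.sense(): the state, without advancing time (a new reading comes with each control period).
- imaging.camera(name): name is "scene" or "side" or "wrist"; returns a dict with "image" (400x640x3 uint8, red, green, blue), "fovy" (degrees; the focal length in pixels is half the picture's height over the tangent of half this angle, whatever the lens; pixels are square), "cx", "cy" (the principal point, pixels), "origin" and "rotation" of the camera in the world; the wrist camera has in their place "T_tool_cam" (4x4, takes a point from camera to tool coordinates, whose origin is the TCP and whose axes are the flange's). Camera axes: x right, y down, z forward; pixel columns grow to the right and rows downward; lengths in m; the calibration is good to about 2 mm. A picture is of the moment at which its call begins: read the wrist's pose just before it. There is no depth.
- close_job(): hands the job in; it is judged then, once.
Trained networks look in a picture, given as the dict that the camera call returned (one of the last four; its "shot" number tells which), for a name from the list of things; names that differ only in an ending like _2 or _b are one class to them, and where a whole thing is asked for, a point or a joint stands for the part that bears it (a point fixed in the world has none). Each returns a list of dicts, best first, with "confidence" (0 to 1); they miss things now and then, are a little off and sometimes report something else, mostly with a low value. They report only what shows in the picture. A call takes as long as a camera call.
- imaging.boxes_of(picture, target): "centre" ([column, row] in pixels, amid what is visible of it).
- imaging.outline_of(picture, target): "pixels" (400x640 bool, what is visible of it) and "centre" ([column, row] in pixels, amid what is visible of it).
- imaging.mark_of(picture, target): "centre" ([column, row] in pixels: a listed point, or the origin of a listed thing).
The state is a dict: "t": time; "joint_positions": joint angles; "dq": joint speeds; "joint_torque": joint torques, N m; "tcp_pos": TCP position; "ee_rot": TCP orientation; "ft_force": force on the tool from outside, world axes, zero at the start; "torque": the same for the moment, N m; "opening": finger opening in m; "finger_force": force on a finger pad.
Only numpy, scipy, OpenCV 4.12 (cv2) and the standard library are available. Lean on these libraries where they do the work, as an engineer would, in place of code of your own. Each camera call takes 0.05 s, during which the arm holds its last target. There are 200 camera calls.

## Working session

There is one attempt and no reset: what is moved stays moved. The work goes in short steps, Python scripts to look and compute and a shell command to move; the robot and the scene stay as the last step left them, time stands still between calls to the robot, and variables do not carry over. Pictures are saved under pics/ and viewed, at most 10 in all, crops included, and the job is handed in when it is done.

```bash
mkdir -p pics
cat > h.py <<'E'
import numpy as np, cv2
from plant import status, imaging
from scipy.spatial.transform import Rotation as R
def cam(name):
    s=status.sense(); d=imaging.camera(name)
    if name=="wrist":
        T=np.array(d["T_tool_cam"]); q=s["ee_rot"]; Rt=R.from_quat([q[1],q[2],q[3],q[0]]).as_matrix()
        d["o"]=np.array(s["tcp_pos"])+Rt@T[:3,3]; d["R"]=Rt@T[:3,:3]
    else: d["o"]=np.array(d["origin"]); d["R"]=np.array(d["rotation"])
    return d
def ray(d,px):
    f=d["image"].shape[0]/2/np.tan(np.radians(d["fovy"])/2)
    v=d["R"]@np.array([(px[0]-d["cx"])/f,(px[1]-d["cy"])/f,1]); return d["o"],v
def atz(d,px,z):
    o,v=ray(d,px); return o+v*(z-o[2])/v[2]
def save(d,n): cv2.imwrite("pics/"+n,cv2.cvtColor(d["image"],cv2.COLOR_RGB2BGR))
def st():
    s=status.sense(); print({k:np.round(s[k],4).tolist() for k in("t","tcp_pos","ee_rot","ft_force","opening","finger_force","joint_positions")})
Z={"punch":0,"dial_axis":.083,"pointer_tip":.068,"dot_1":.05,"pad_top":.11,"padlock":0,"cylinder":0,"blank_box":0,"lock_cylinder_1":0}
def marks(d,names):
    for n in names:
        for m in imaging.mark_of(d,n)[:2]:
            print(n,np.round(m["centre"],1),round(m["confidence"],2),np.round(atz(d,m["centre"],Z[n])[:2],4))
E
python3 - <<'E'
from h import *
st()
for n in("scene","wrist","side"):
    d=cam(n); save(d,n+"0.png"); print(n,d["o"].round(3)); marks(d,list(Z) if n!="side" else list(Z)[:5])
E
```

```text
{'t': 0.0, 'tcp_pos': [0.6493, -0.0001, 0.2256], 'ee_rot': [-0.0007, 0.7071, 0.7071, -0.0007], 'ft_force': [-0.029, 0.477, -0.3688], 'opening': 0.0917, 'finger_force': 0.0, 'joint_positions': [0.2632, 0.5019, -0.4268, 1.5515, 0.2208, 1.1383, -0.2103]}
scene [-0.123 -0.776  0.9  ]Traceback (most recent call last):
  File "<stdin>", line 4, in <module>
  File "h.py", line 23, in marks
    print(n,np.round(m["centre"],1),round(m["confidence"],2),np.round(atz(d,m["centre"],Z[n])[:2],4))
                                                                      ~~~^^^^^^^^^^^^^^^^^^^^
  File "h.py", line 15, in atz
    o,v=ray(d,px); return o+v*(z-o[2])/v[2]
        ~~~^^^^^^
  File "h.py", line 13, in ray
    v=d["R"]@np.array([(px[0]-d["cx"])/f,(px[1]-d["cy"])/f,1]); return d["o"],v
      ~~~~~~^~~~~~~~~~~~~~~~~~~~~~~~~~~~~~~~~~~~~~~~~~~~~~~~~~
ValueError: matmul: Input operand 1 has a mismatch in its core dimension 0, with gufunc signature (n?,k),(k,m?)->(n?,m?) (size 3 is different from 4)
```

```bash
python3 - <<'E'
s=open("h.py").read()
s=s.replace('d["R"]=np.array(d["rotation"])','q=d["rotation"]; d["R"]=R.from_quat([q[1],q[2],q[3],q[0]]).as_matrix()')
open("h.py","w").write(s)
E
python3 - <<'E'
from h import *
for n in("scene","wrist","side"):
    d=cam(n); save(d,n+"0.png"); print(n,d["o"].round(3)); marks(d,list(Z) if n!="side" else list(Z)[:5])
a=cv2.imread("pics/scene0.png");b=cv2.imread("pics/wrist0.png");cv2.imwrite("pics/both0.png",cv2.resize(np.vstack([a,b]),(480,600)))
E
```

```text
scene [-0.123 -0.776  0.9  ]
punch [324.4 220.3] 0.64 [ 0.4889 -0.1622]
punch [269.6 204.7] 0.43 [0.4132 0.0131]
dial_axis [328.2 213.4] 0.84 [ 0.4596 -0.2071]
pointer_tip [317.8 219. ] 0.96 [ 0.433  -0.1914]
pointer_tip [326.6 221.6] 0.4 [ 0.4435 -0.2166]
dot_1 [316.1 223.3] 0.71 [ 0.4293 -0.1877]
padlock [266.4 207.6] 0.51 [0.3974 0.0099]
blank_box [370.3 256.8] 0.65 [ 0.4793 -0.3558]
lock_cylinder_1 [400.5 304.9] 0.6 [ 0.4143 -0.5109]
wrist [0.65  0.071 0.384]
padlock [140.7 172.7] 0.95 [0.4133 0.0052]
cylinder [200.8 172.3] 0.55 [0.4928 0.0058]
side [-0.024  0.593  0.532]
punch [316.5 220.9] 0.76 [ 0.4856 -0.1645]
dial_axis [334.8 187.7] 0.98 [ 0.465  -0.2215]
pointer_tip [338.6 198.1] 0.7 [ 0.4393 -0.1997]
dot_1 [339.9 207.8] 0.83 [ 0.4254 -0.1843]
dot_1 [334.8 189.8] 0.71 [ 0.4936 -0.2694]
pad_top [318.  198.7] 0.56 [ 0.4363 -0.0972]
```

View pics/both0.png

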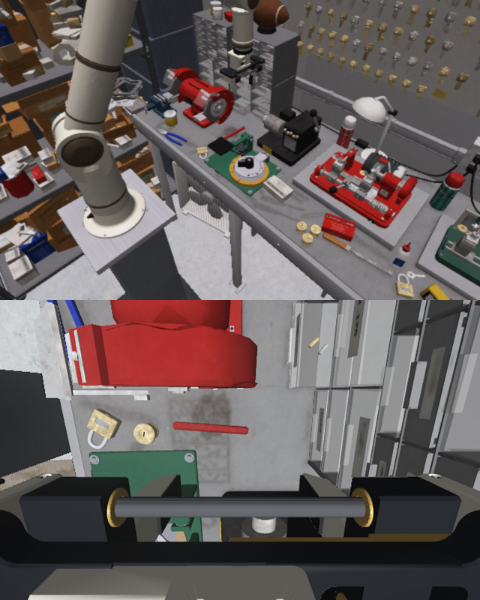

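```bash
python3 -m jog '[0,0,0,-1.8,-1.6,-0.7,0, 0,0,0,-1.8,-1.6,-0.7,0, 0,0,0,-1.8,-1.6,-0.7,0, 0,0,0,-1.8,-1.6,-0.7,0, 0,0,0,-1.8,-1.6,-0.7,0, 0,0,0,-1.8,-1.6,-0.7,0, 0,0,0,-1.8,-1.6,-0.7,0, 0,0,0,-1.8,-1.6,-0.7,0, 0,0,0,-1.8,-1.6,-0.7,0, 0,0,0,-1.8,-1.6,-0.7,0, 0,0,0,0,0,0,0, 0,0,0,0,0,0,0]'
python3 - <<'E'
from h import *
st()
d=cam("wrist"); save(d,"w1.png"); print(d["o"].round(3)); marks(d,list(Z))
E
```

```text
t: 2.4
tcp_pos: [0.4896, -0.1814, 0.2974]
ee_rot: [0.001, 0.708, 0.706, 0.0]
ft_force: [-0.4, 0.8, 0.5]
opening: 0.0162
finger_force: 0.0
{'t': 2.4, 'tcp_pos': [0.4896, -0.1814, 0.2974], 'ee_rot': [0.0008, 0.7083, 0.7059, 0.0001], 'ft_force': [-0.3586, 0.7697, 0.4717], 'opening': 0.0162, 'finger_force': 0.0, 'joint_positions': [0.6372, 0.1932, -0.3821, 1.7865, 0.0784, 1.1751, 0.2281]}
[ 0.49  -0.111  0.455]
punch [315.7 154.6] 0.97 [ 0.4836 -0.1601]
dial_axis [306.7 200.9] 0.93 [ 0.4726 -0.2114]
pointer_tip [277.3 179.7] 0.89 [ 0.4329 -0.1859]
dot_1 [278.7 175.3] 0.69 [ 0.4325 -0.1832]
pad_top [268.9 105.1] 0.62 [ 0.4331 -0.0931]
padlock [262.6  36.8] 0.85 [0.4106 0.0029]
padlock [315.4 156.5] 0.3 [ 0.4832 -0.163 ]
cylinder [321.9  35.2] 0.84 [0.4932 0.0047]
blank_box [314.6 266.6] 0.98 [ 0.4807 -0.3504]
```

View pics/w1.png

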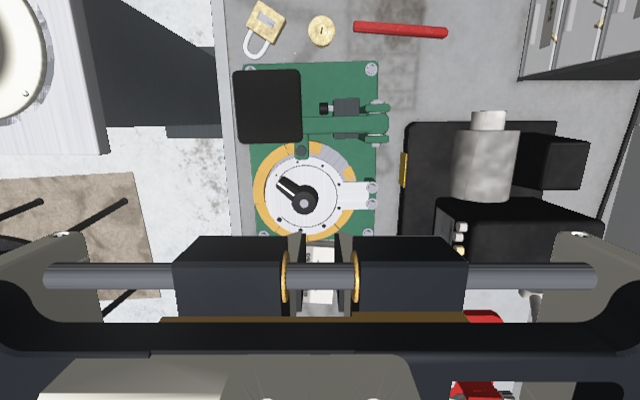

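```bash
python3 -m jog '[0,0,-0.121,0,0,0.4,0, 0,0,-0.121,0,0,0.4,0, 0,0,-0.121,0,0,0.4,0, 0,0,-0.121,0,0,0.4,0, 0,0,-0.121,0,0,0.4,0, 0,0,-0.121,0,0,0.4,0, 0,0,-0.121,0,0,0.4,0, 0,0,-0.121,0,0,0.4,0, 0,0,-0.121,0,0,0.4,0, 0,0,-0.121,0,0,0.4,0, 0,0,-0.121,0,0,0.4,0, 0,0,-0.121,0,0,0.4,0]' && python3 -m jog '[0,0,-0.119,-1.5,0.5,0,0, 0,0,0,-1.5,0.5,0,0, 0,0,0,0,0,0,0, 0,0,0,0,0,0,0]'
python3 - <<'E'
from h import *
from scipy.optimize import least_squares
st()
L={"punch":(0,0,0),"dial_axis":(-.015,-.05,.083),"pad_top":(-.05,.07,.11),"dot_1":(-.015+.051*np.cos(np.radians(140)),-.05+.051*np.sin(np.radians(140)),.05)}
d=cam("wrist"); save(d,"w2.png"); marks(d,list(Z)[:5])
obs=[]
for n in L:
    m=[m for m in imaging.mark_of(d,n) if m["confidence"]>.5]
    if m: obs.append((n,atz(d,m[0]["centre"],L[n][2])[:2]))
for n,p in (("punch",(.4836,-.1601)),("dial_axis",(.4726,-.2114)),("pad_top",(.4331,-.0931)),("dot_1",(.4325,-.1832))): obs.append((n,np.array(p)))
def f(x):
    M=np.array([[np.cos(x[2]),-np.sin(x[2])],[np.sin(x[2]),np.cos(x[2])]])
    return np.concatenate([x[:2]+M@np.array(L[n][:2])-p for n,p in obs])
r=least_squares(f,[.485,-.16,0],loss="soft_l1",f_scale=.003); print(r.x, np.degrees(r.x[2])); print([o[0] for o in obs],(f(r.x).reshape(-1,2)*1000).round(1).tolist())
x=r.x;M=np.array([[np.cos(x[2]),-np.sin(x[2])],[np.sin(x[2]),np.cos(x[2])]])
for n in L: print(n,(x[:2]+M@np.array(L[n][:2])).round(4))
i=cv2.imread("pics/w2.png"); s=cam("side"); save(s,"s2.png"); b=cv2.imread("pics/s2.png")
marks(s,["dial_axis","pointer_tip"])
cv2.imwrite("pics/c2.png",np.hstack([cv2.resize(i,(480,300)),cv2.resize(b[130:290,240:410],(318,300))]))
E
```

```text
t: 3.9
tcp_pos: [0.4901, -0.1799, 0.2485]
ee_rot: [-0.0, 0.056, 0.998, 0.0]
ft_force: [-0.8, -0.6, -0.1]
opening: 0.0003
finger_force: 0.0
t: 4.23
tcp_pos: [0.5207, -0.1712, 0.2485]
ee_rot: [-0.0, -0.001, 1.0, 0.0]
ft_force: [-0.8, -0.4, -0.3]
opening: 0.0007
finger_force: 0.0
{'t': 4.2333, 'tcp_pos': [0.5207, -0.1712, 0.2485], 'ee_rot': [-0.0002, -0.0005, 1.0, 0.0004], 'ft_force': [-0.7725, -0.3533, -0.2521], 'opening': 0.0007, 'finger_force': 0.0, 'joint_positions': [0.751, 0.3172, -0.5867, 1.7807, 0.1939, 1.1022, 1.6709]}
punch [324.3 146.6] 0.88 [ 0.4825 -0.1649]
dial_axis [280.8 141.3] 0.68 [ 0.4702 -0.2133]
pointer_tip [305.9 108.2] 0.65 [ 0.4354 -0.1866]
dot_1 [314.8 102.4] 0.81 [ 0.4283 -0.177 ]
[ 0.48415819 -0.16199864  0.02532657] 1.4511053729742218
['punch', 'dial_axis', 'dot_1', 'punch', 'dial_axis', 'pad_top', 'dot_1'] [[1.7, 2.9], [0.2, 1.0], [2.3, -3.5], [0.6, -1.9], [-2.2, -1.0], [-0.7, -0.2], [-2.0, 2.6]]
punch [ 0.4842 -0.162 ]
dial_axis [ 0.4704 -0.2124]
pad_top [ 0.4324 -0.0933]
dot_1 [ 0.4305 -0.1806]
dial_axis [334.7 187.2] 0.87 [ 0.4669 -0.224 ]
dial_axis [336.9 199.1] 0.21 [ 0.425  -0.1668]
pointer_tip [398.2 182.3] 0.67 [ 0.3504 -0.3835]
pointer_tip [342.8 198.7] 0.62 [ 0.4284 -0.203 ]
```

View pics/c2.png

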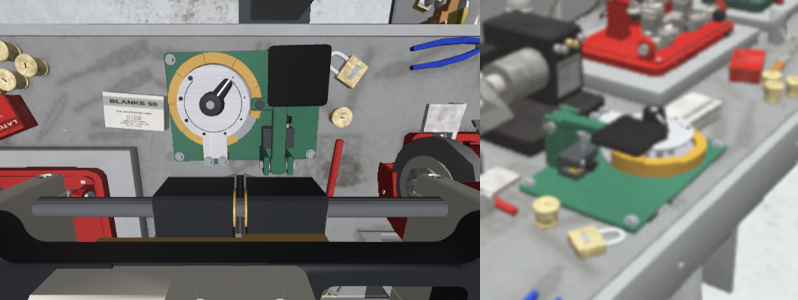

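Run:
```python
from h import *
d=cam("wrist"); save(d,"w3.png"); T=np.linalg.inv(np.array(d["T_tool_cam"])); f=200/np.tan(np.radians(d["fovy"])/2)
i=cv2.imread("pics/w3.png")
def pj(p):
    c=T@np.array([*p,1]); return np.array([f*c[0]/c[2]+d["cx"],f*c[1]/c[2]+d["cy"]])
print(f,d["fovy"],d["cx"],d["cy"],T.round(3).tolist())
for x in(-9.5,9.5):
  for y in(-19,0,19):
    p=pj((x/1e3,y/1e3,0));print(x,y,p.round(1))
c=i[200:340,220:420].copy(); c=cv2.resize(c,None,fx=4,fy=4,interpolation=cv2.INTER_CUBIC)
for x in(-9.5,9.5):
  for y in(-19,-8,8,19):
    p=(pj((x/1e3,y/1e3,0))-[220,200])*4; cv2.circle(c,tuple(int(v) for v in p),3,(0,0,255) if abs(y)==19 else (0,255,0),-1)
cv2.imwrite("pics/c3.png",c)
```

```text
293.58269277742545 68.52843991694883 319.7261508968289 202.01750140939888 [[0.001, 1.0, -0.001, 0.0], [-0.964, 0.001, -0.265, 0.027], [-0.265, 0.001, 0.964, 0.171], [0.0, 0.0, 0.0, 1.0]]
-9.5 -19 [288.  263.3]
-9.5 0 [320.2 263.3]
-9.5 19 [352.4 263.4]
9.5 -19 [287.1 233.2]
9.5 0 [320.3 233.2]
9.5 19 [353.4 233.2]
```

View pics/c3.png

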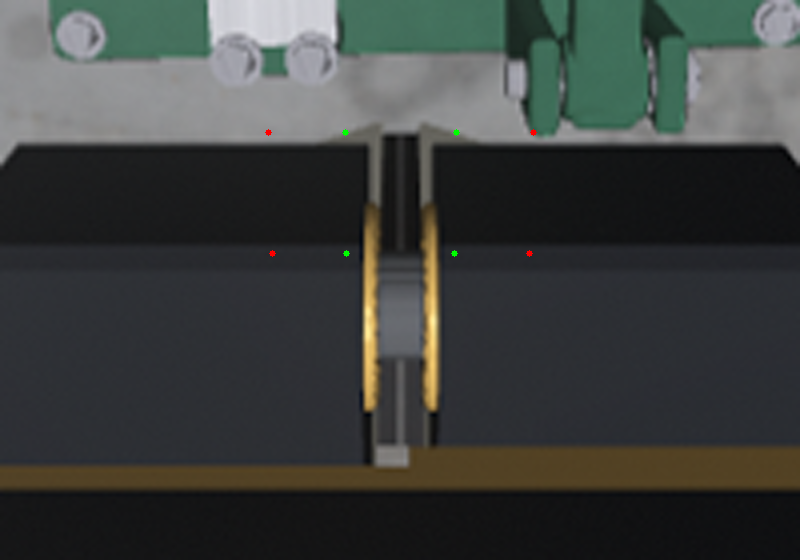

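```bash
cat > path.py <<'E'
from h import *
A=np.array([.4704,-.2124]); a,b=.0095,.008
def C(deg):
    p=np.radians(deg); t=np.array([np.sin(p),-np.cos(p)]); u=np.array([np.cos(p),np.sin(p)])
    return A+.034*u-(.0075+a*abs(t[0])+b*abs(t[1]))*t
def tool(dw): return np.array([-dw[0],dw[1]])*100
E
python3 - <<'E'
from path import *
s=status.sense(); p=np.array(s["tcp_pos"]); print("start",C(168).round(4),tool(C(168)-p[:2]).round(2),"dz",(p[2]-.058)*100)
cur=np.round(tool(C(168)),1); 
for k,ph in enumerate(np.arange(163,-51,-5)):
    n=np.round(tool(C(ph)),1); print(int(ph),(n-cur).round(1).tolist(),end="; "); cur=n
    if k%12==11: print("|")
E
```

```text
start [ 0.4335 -0.2223] [ 8.69 -5.04] dz 19.075310700209588
163 [0.1, 0.2]; 158 [0.1, 0.3]; 153 [0.0, 0.3]; 148 [0.1, 0.3]; 143 [0.0, 0.3]; 138 [-0.1, 0.4]; 133 [-0.1, 0.3]; 128 [-0.1, 0.3]; 123 [-0.1, 0.3]; 118 [-0.2, 0.3]; 113 [-0.2, 0.3]; 108 [-0.3, 0.3]; |
103 [-0.3, 0.3]; 98 [-0.3, 0.2]; 93 [-0.3, 0.2]; 88 [-0.3, 0.1]; 83 [-0.3, 0.2]; 78 [-0.2, 0.1]; 73 [-0.3, 0.1]; 68 [-0.3, 0.0]; 63 [-0.3, 0.1]; 58 [-0.4, 0.0]; 53 [-0.3, 0.0]; 48 [-0.3, -0.1]; |
43 [-0.4, -0.1]; 38 [-0.3, -0.1]; 33 [-0.3, -0.2]; 28 [-0.3, -0.2]; 23 [-0.3, -0.2]; 18 [-0.3, -0.3]; 13 [-0.3, -0.3]; 8 [-0.2, -0.3]; 3 [-0.2, -0.4]; -2 [-0.1, -0.3]; -7 [-0.1, -0.2]; -12 [-0.1, -0.3]; |
-17 [-0.1, -0.2]; -22 [-0.1, -0.3]; -27 [0.0, -0.3]; -32 [0.0, -0.3]; -37 [0.0, -0.3]; -42 [0.0, -0.3]; -47 [0.1, -0.4];
```

```bash
python3 -m jog '[0,0,0,1.45,-0.84,1.5,0, 0,0,0,1.45,-0.84,1.5,0, 0,0,0,1.45,-0.84,1.5,0, 0,0,0,1.45,-0.84,1.5,0, 0,0,0,1.45,-0.84,1.5,0, 0,0,0,1.45,-0.84,1.5,0, 0,0,0,0,0,1.6,0, 0,0,0,0,0,1.6,0, 0,0,0,0,0,1.6,0, 0,0,0,0,0,1.6,0, 0,0,0,0,0,1.6,0, 0,0,0,0,0,0,0]'
python3 -m jog '[0,0,0,0,0,0.5,0, 0,0,0,0,0,0.5,0, 0,0,0,0,0,0.5,0, 0,0,0,0,0,0.5,0, 0,0,0,0,0,0,0, 0,0,0,0,0,0,0]'
python3 - <<'E'
from path import *
d=cam("wrist"); save(d,"w4.png"); marks(d,["dial_axis","pointer_tip","dot_1"])
E
```

```text
t: 5.93
tcp_pos: [0.4315, -0.2213, 0.0762]
ee_rot: [-0.002, -0.0, 1.0, 0.001]
ft_force: [-0.1, -0.3, -0.2]
opening: 0.0002
finger_force: 0.0
t: 6.43
tcp_pos: [0.4334, -0.2222, 0.0587]
ee_rot: [-0.0, -0.0, 1.0, 0.0]
ft_force: [-0.4, -0.4, -0.5]
opening: 0.0003
finger_force: 0.1
pointer_tip [388.7 237.1] 0.35 [ 0.4225 -0.1851]
pointer_tip [619.  185.9] 0.31 [ 0.394  -0.0679]
dot_1 [387.2 234.1] 0.86 [ 0.4279 -0.1816]
dot_1 [623.2 183.6] 0.17 [ 0.3965 -0.0471]
```

View pics/w4.png

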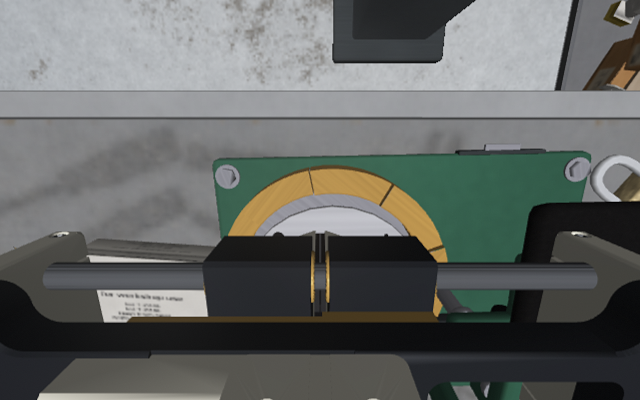

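The wrist view shows the closed fingers over the plate's front, around (320, 240), with the handle hidden behind them. I'll push through the first part of the arc.

```bash
python3 -m jog '[0,0,0,0.1,0.2,0,0, 0,0,0,0.1,0.3,0,0, 0,0,0,0,0.3,0,0, 0,0,0,0.1,0.3,0,0, 0,0,0,0,0.3,0,0, 0,0,0,-0.1,0.4,0,0]'
python3 -m jog '[0,0,0,-0.1,0.3,0,0, 0,0,0,-0.1,0.3,0,0, 0,0,0,-0.1,0.3,0,0]'
python3 -m jog '[0,0,0,-0.2,0.3,0,0, 0,0,0,-0.2,0.3,0,0, 0,0,0,-0.3,0.3,0,0]'
python3 - <<'E'
from path import *
d=cam("side"); marks(d,["pointer_tip"])
e=cam("scene"); save(d,"s5.png"); save(e,"e5.png"); marks(e,["pointer_tip","dial_axis"])
d=cv2.imread("pics/s5.png"); e=cv2.imread("pics/e5.png")
cv2.imwrite("pics/c5.png",np.hstack([cv2.resize(d[150:250,280:380],(400,400),interpolation=3),cv2.resize(e[160:260,270:370],(400,400),interpolation=3)]))
E
```

```text
t: 7.13
tcp_pos: [0.4309, -0.2042, 0.0587]
ee_rot: [-0.0, 0.0, 1.0, -0.0]
ft_force: [-0.6, -2.1, 0.6]
opening: 0.0007
finger_force: 0.7
t: 7.38
tcp_pos: [0.4351, -0.1939, 0.0587]
ee_rot: [0.0, -0.001, 1.0, 0.0]
ft_force: [0.4, -0.1, 0.4]
opening: 0.0002
finger_force: 0.0
t: 7.63
tcp_pos: [0.4417, -0.1856, 0.0587]
ee_rot: [-0.0, -0.0, 1.0, 0.0]
ft_force: [0.6, 0.0, -0.1]
opening: 0.0004
finger_force: 0.0
pointer_tip [331.7 198.5] 0.59 [ 0.4531 -0.1874]
pointer_tip [321.5 210. ] 0.91 [ 0.4664 -0.1728]
dial_axis [329.4 215.8] 0.6 [ 0.4551 -0.2163]
dial_axis [324.2 220.2] 0.17 [ 0.4324 -0.2181]
```

View pics/c5.png

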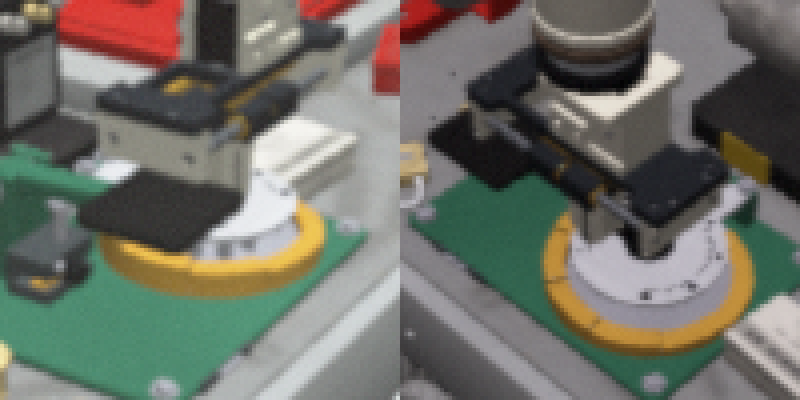

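The scene camera puts the pointer tip at (321, 210), so the dial has clicked to position 2. The push force fell back to about zero after the click.

```bash
python3 -m jog '[0,0,0,-0.3,0.3,0,0, 0,0,0,-0.3,0.2,0,0, 0,0,0,-0.3,0.2,0,0]' | grep -E "tcp|ft_"
python3 -m jog '[0,0,0,-0.3,0.1,0,0, 0,0,0,-0.3,0.2,0,0, 0,0,0,-0.2,0.1,0,0]'| grep -E "tcp|ft_"
python3 -m jog '[0,0,0,-0.3,0.1,0,0, 0,0,0,-0.3,0,0,0, 0,0,0,-0.3,0.1,0,0]'| grep -E "tcp|ft_"
python3 -m jog '[0,0,0,-0.4,0,0,0, 0,0,0,-0.3,0,0,0, 0,0,0,-0.3,-0.1,0,0]'| grep -E "tcp|ft_"
python3 -m jog '[0,0,0,-0.4,-0.1,0,0, 0,0,0,-0.3,-0.1,0,0, 0,0,0,-0.3,-0.2,0,0]'| grep -E "tcp|ft_"
python3 - <<'E'
from path import *
for n in("side","scene"):
    d=cam(n); marks(d,["pointer_tip","dial_axis"])
E
```

```text
tcp_pos: [0.4487, -0.1799, 0.0583]
ft_force: [-5.1, -4.1, 0.6]
tcp_pos: [0.4599, -0.1745, 0.0589]
ft_force: [0.2, 1.0, 0.4]
tcp_pos: [0.4639, -0.1742, 0.058]
ft_force: [-10.1, -6.7, 4.1]
tcp_pos: [0.4771, -0.1745, 0.0585]
ft_force: [0.3, 0.2, 0.5]
tcp_pos: [0.4887, -0.1776, 0.059]
ft_force: [-1.8, 1.8, 0.9]
pointer_tip [318.3 189.7] 0.96 [ 0.512  -0.2118]
dial_axis [332.7 187.4] 0.78 [ 0.4707 -0.2199]
pointer_tip [337.9 207.3] 0.89 [ 0.5088 -0.1991]
dial_axis [329.3 214.1] 0.56 [ 0.4598 -0.2113]
```

```bash
python3 -m jog '[0,0,0,-0.3,-0.2,0,0, 0,0,0,-0.3,-0.2,0,0, 0,0,0,-0.3,-0.3,0,0]' | grep -E "tcp|ft_"
python3 -m jog '[0,0,0,-0.3,-0.3,0,0, 0,0,0,-0.2,-0.3,0,0, 0,0,0,-0.2,-0.4,0,0]'| grep -E "tcp|ft_"
python3 -m jog '[0,0,0,-0.1,-0.3,0,0, 0,0,0,-0.1,-0.2,0,0]'| grep -E "tcp|ft_"
python3 - <<'E'
from path import *
for n in("side","scene"):
    d=cam(n); marks(d,["pointer_tip","dial_axis"])
E
```

```text
tcp_pos: [0.4958, -0.1849, 0.0584]
ft_force: [-2.5, 2.2, -0.9]
tcp_pos: [0.5045, -0.1965, 0.059]
ft_force: [0.5, -0.4, -0.5]
tcp_pos: [0.5058, -0.1994, 0.0587]
ft_force: [-1.5, 5.8, 0.9]
pointer_tip [324.5 186.6] 0.63 [ 0.5089 -0.2384]
dial_axis [334.5 189.7] 0.92 [ 0.4591 -0.2104]
pointer_tip [346.1 211.5] 0.94 [ 0.5129 -0.2283]
pointer_tip [322.1 220. ] 0.4 [ 0.4389 -0.203 ]
dial_axis [330.3 214.7] 0.72 [ 0.4601 -0.215 ]
```

```bash
python3 -m jog '[0,0,0,-0.1,-0.3,0,0, 0,0,0,-0.1,-0.2,0,0]' | grep -E "tcp|ft_"
python3 -m jog '[0,0,0,-0.1,-0.3,0,0, 0,0,0,0,0,0,0]'| grep -E "tcp|ft_"
python3 - <<'E'
from path import *
for n in("side","scene"):
    d=cam(n); marks(d,["pointer_tip","dial_axis"])
E
```

```text
tcp_pos: [0.5073, -0.2047, 0.0586]
ft_force: [-0.0, 3.5, -0.1]
tcp_pos: [0.5088, -0.21, 0.0589]
ft_force: [0.6, 0.7, -0.9]
pointer_tip [329.8 183.1] 0.95 [ 0.5093 -0.2667]
dial_axis [335.1 190.2] 0.77 [ 0.4562 -0.2087]
dial_axis [349.6 194.7] 0.2 [ 0.411  -0.2071]
pointer_tip [346.9 213. ] 0.66 [ 0.51   -0.2342]
dial_axis [329.  213.8] 0.97 [ 0.4601 -0.2099]
```

```bash
cat >> h.py <<'E'
def pj(d,p):
    f=200/np.tan(np.radians(d["fovy"])/2); c=d["R"].T@(np.array(p)-d["o"]); return np.array([f*c[0]/c[2]+d["cx"],f*c[1]/c[2]+d["cy"]])
E
python3 - <<'E'
from path import *
for n in("side","scene"):
    d=cam(n); print(n); marks(d,["pointer_tip"])
    for k,g in((4,21.5),(5,-18.5),(5.5,-38.5),(6,-58.5),(7,-98.5)):
        print(k,pj(d,[A[0]+.044*np.cos(np.radians(g)),A[1]+.044*np.sin(np.radians(g)),.068]).round(1))
    save(d,"p6%s.png"%n)
a=cv2.imread("pics/p6side.png");b=cv2.imread("pics/p6scene.png")
cv2.imwrite("pics/c6.png",np.hstack([cv2.resize(a[160:230,300:370],(400,400),interpolation=3),cv2.resize(b[180:250,295:365],(400,400),interpolation=3)]))
E
```

```text
side
pointer_tip [328.7 184. ] 0.82 [ 0.5086 -0.2598]
4 [315.3 191.8]
5 [321.2 187.8]
5.5 [326.  186.8]
6 [331.4 186.5]
7 [341.5 188.3]
scene
pointer_tip [346.1 214.9] 0.92 [ 0.5026 -0.2378]
pointer_tip [371.6 254.8] 0.57 [ 0.4413 -0.3856]
4 [337.8 206.4]
5 [345.4 211.3]
5.5 [347.1 214.9]
6 [347.  218.6]
7 [341.5 225. ]
```

View pics/c6.png

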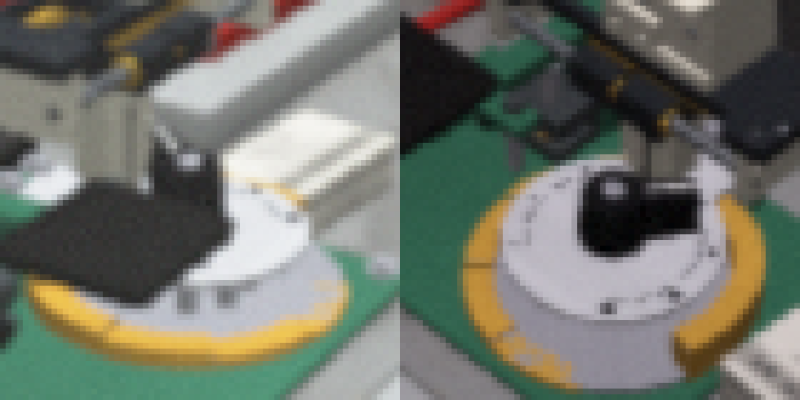

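Compared with the predicted positions, the tip at side (329, 184) and scene (346, 215) sits near 5.5, right at the crest. It needs a little more push.

```bash
python3 -m jog '[0,0,0,-0.1,-0.3,0,0, 0,0,0,0,-0.2,0,0, 0,0,0,0,0,0,0]' | grep -E "tcp|ft_"
python3 - <<'E'
from path import *
for n in("side","scene"):
    d=cam(n); marks(d,["pointer_tip"])
E
```

```text
tcp_pos: [0.5096, -0.214, 0.0587]
ft_force: [-0.9, -0.4, -0.4]
pointer_tip [330.8 182.3] 0.86 [ 0.5099 -0.273 ]
pointer_tip [350.1 215.9] 0.92 [ 0.5078 -0.2488]
```

```bash
python3 -m jog '[0,0,0,-0.2,0.4,0,0, 0,0,0,-0.2,0.4,0,0, 0,0,0,0,0.3,-1,0, 0,0,0,0,0.3,-2.5,0, 0,0,0,0,0.3,-2.5,0, 0,0,0,0,0.5,-3,0, 0,0,0,-0.2,0.5,-3,0, 0,0,0,-0.4,0.5,-3,0, 0,0,0,-0.4,0.5,-2,0, 0,0,0,0,0.5,-1,0, 0,0,0,0,0,0,0, 0,0,0,0,0,0,0]' | grep -E "tcp|ft_"
python3 - <<'E'
from path import *
d=cam("wrist"); marks(d,["dial_axis","pointer_tip","pad_top","dot_1"]); save(d,"w7.png")
i=cv2.imread("pics/w7.png"); cv2.imwrite("pics/c7.png",cv2.resize(i[40:240,180:450],None,fx=2.9,fy=2.9,interpolation=3))
for k,g in((5,-18.5),(6,-58.5),(7,-98.5)): print(k,pj(d,[A[0]+.044*np.cos(np.radians(g)),A[1]+.044*np.sin(np.radians(g)),.068]).round(1))
E
```

```text
tcp_pos: [0.5231, -0.1707, 0.2386]
ft_force: [-0.4, -0.7, -0.6]
dial_axis [450.1 151.6] 0.75 [ 0.4822 -0.0333]
dial_axis [279.8 137.5] 0.6 [ 0.4681 -0.2128]
pointer_tip [247.2 158.1] 0.78 [ 0.4914 -0.2518]
pointer_tip [401.8  95.6] 0.68 [ 0.4253 -0.0847]
pad_top [400.2  95.9] 0.74 [ 0.429  -0.0972]
dot_1 [312.7  99.6] 0.63 [ 0.4283 -0.179 ]
dot_1 [626.  62.] 0.55 [0.3889 0.16  ]
5 [270.8 176.5]
6 [249.  159.9]
7 [241.8 132.7]
```

View pics/c7.png

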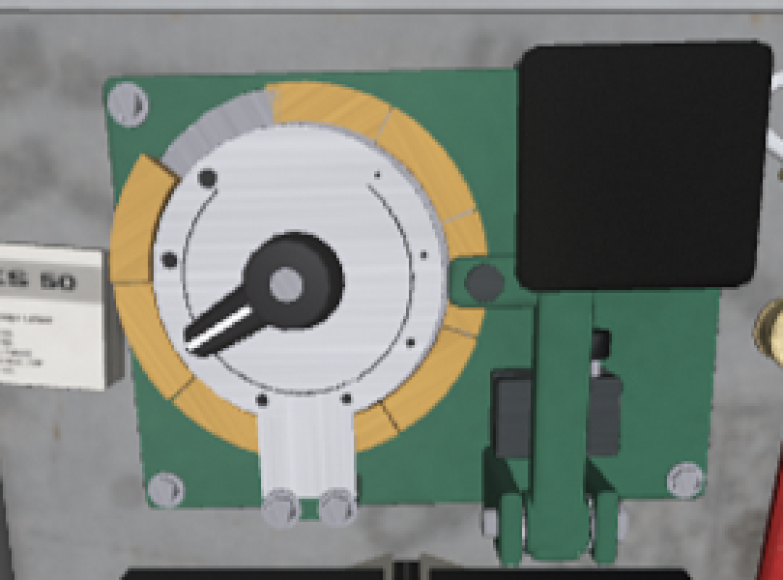

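The dots grow clockwise 1–5 from the upper right, and the pointer (tip at crop pixel 200, 340) stands on the sixth, with 7 and 8 beyond it. The dial is at 6, so I'll go to the pad.

```bash
python3 -m jog '[0,0,0,1.52,1.27,1.5,0, 0,0,0,1.52,1.27,1.9,0, 0,0,0,1.52,1.27,2,0, 0,0,0,1.52,1.27,2,0, 0,0,0,1.52,1.27,2,0, 0,0,0,1.52,1.27,1.6,0, 0,0,0,0,0,0,0, 0,0,0,0,0,0,0]' | grep -E "tcp|ft_"
python3 -m jog '[0,0,0,0,0,0.4,0, 0,0,0,0,0,0.4,0, 0,0,0,0,0,0.4,0, 0,0,0,0,0,0.4,0, 0,0,0,0,0,0,0]' | grep -E "tcp|ft_"
python3 -m jog '[0,0,0,0,0,0.4,0, 0,0,0,0,0,0.4,0, 0,0,0,0,0,0.4,0, 0,0,0,0,0,0.4,0, 0,0,0,0,0,0,0]' | grep -E "tcp|ft_"
```

```text
tcp_pos: [0.4304, -0.0943, 0.1274]
ft_force: [0.6, -1.1, 0.1]
tcp_pos: [0.4321, -0.0952, 0.112]
ft_force: [-0.4, 0.3, 0.3]
tcp_pos: [0.4303, -0.0952, 0.0959]
ft_force: [-5.2, -0.9, 6.7]
```

```bash
python3 -m jog '[0,0,0,0.1,0,0.4,0, 0,0,0,0.1,0,0.4,0, 0,0,0,0.1,0,0.4,0, 0,0,0,0,0,0,0]' | grep -E "tcp|ft_"
python3 -m jog '[0,0,0,0.1,0,0.3,0, 0,0,0,0,0,0.2,0, 0,0,0,0,0,0,0]' | grep -E "tcp|ft_"
python3 -m jog '[0,0,0,0,0,0.2,0, 0,0,0,0,0,0,0]' | grep -E "tcp|ft_"
```

```text
tcp_pos: [0.4294, -0.0952, 0.0847]
ft_force: [-2.8, 0.3, 7.2]
tcp_pos: [0.4292, -0.0952, 0.0801]
ft_force: [-0.6, -0.4, 6.9]
tcp_pos: [0.4293, -0.0952, 0.0783]
ft_force: [-1.9, 0.2, 8.9]
```

```bash
python3 -m jog '[0,0,0,0,0,0.2,0, 0,0,0,0,0,0,0]' | grep -E "tcp|ft_"
python3 -m jog '[0,0,0,0,0,0.2,0, 0,0,0,0,0,0,0]' | grep -E "tcp|ft_"
```

```text
tcp_pos: [0.4294, -0.0953, 0.0769]
ft_force: [-5.3, 0.4, 18.7]
tcp_pos: [0.4295, -0.0953, 0.0757]
ft_force: [-7.3, 1.5, 28.7]
```

```bash
python3 -m jog '[0,0,0,0,0,0,0, 0,0,0,0,0,0,0, 0,0,0,0,0,0,0, 0,0,0,0,0,0,0, 0,0,0,0,0,0,0, 0,0,0,0,0,0,0, 0,0,0,0,0,0,0, 0,0,0,0,0,0,0, 0,0,0,0,0,0,0, 0,0,0,0,0,0,0, 0,0,0,0,0,0,0, 0,0,0,0,0,0,0]' | grep -E "tcp|ft_"
python3 -m jog '[0,0,0,0,0,-0.5,0, 0,0,0,-0.1,0,-0.5,0, 0,0,0,-0.1,0,-0.5,0, 0,0,0,-0.1,0,-0.5,0, 0,0,0,-0.1,0,-0.5,0, 0,0,0,0,0,-0.5,0, 0,0,0,0,0,-0.5,0, 0,0,0,0,0,-0.5,0, 0,0,0,0,0,-0.5,0, 0,0,0,0,0,-0.5,0]' | grep -E "tcp|ft_"
python3 -m jog '[0,0,0,0,0,-1.5,0, 0,0,0,0,0,-2,0, 0,0,0,-1,-0.8,-2,0, 0,0,0,-1.5,-1.2,-2,0, 0,0,0,-1.5,-1.2,-2,0, 0,0,0,-1.5,-1.2,-2,0, 0,0,0,-1.5,-1.2,-1,0, 0,0,0,-1.5,-1.2,0,0, 0,0,0,-1,-1,0,0, 0,0,0,0,0,0,0, 0,0,0,0,0,0,0]' | grep -E "^t|tcp|ft_"
python3 - <<'E'
from path import *
d=cam("wrist"); marks(d,["dial_axis","pointer_tip","pad_top","padlock","cylinder","blank_box"]); save(d,"w8.png")
i=cv2.imread("pics/w8.png"); s=cam("side"); save(s,"s8.png"); b=cv2.imread("pics/s8.png")
cv2.imwrite("pics/c8.png",np.hstack([cv2.resize(i[0:240,100:560],None,fx=1.1,fy=1.1),cv2.resize(b[130:290,240:410],(280,264))]))
E
```

```text
tcp_pos: [0.4295, -0.0953, 0.0758]
ft_force: [-7.9, 1.0, 28.3]
tcp_pos: [0.4323, -0.0949, 0.124]
ft_force: [0.1, 0.6, -0.5]
t: 18.27
tcp_pos: [0.5271, -0.173, 0.2482]
ft_force: [0.2, 0.3, -0.9]
dial_axis [282.2 136.5] 0.62 [ 0.4713 -0.2133]
pointer_tip [620.1  56.9] 0.33 [0.3897 0.1433]
pad_top [403.5  95.1] 0.73 [ 0.4314 -0.0934]
padlock [455.4  84. ] 0.61 [0.4087 0.0025]
cylinder [450.7 148.8] 0.9 [0.4914 0.0062]
blank_box [187.8 143.6] 0.68 [ 0.4848 -0.352 ]
blank_box [402.   92.6] 0.64 [ 0.4192 -0.0658]
```

View pics/c8.png

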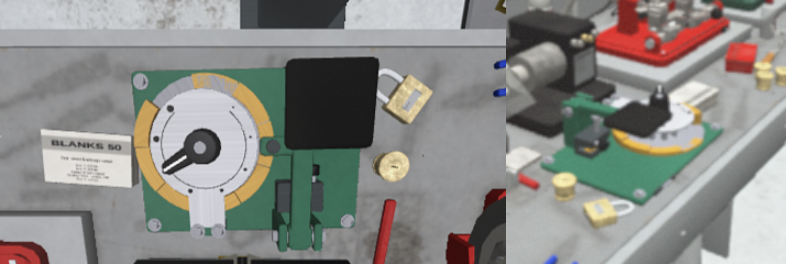

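The pointer is still on the sixth dot (tip at crop pixel 167, 170) and the lever is up, with its pad at (332, 103). The padlock, cylinder and carton haven't moved, and the robot is clear, so I'm handing in.

```bash
python3 -c "
from plant import close_job; print(close_job())"
```

```text
the job is handed in; nothing more can be done
None
```

The dial was pushed from position 1 to 6. The lever was then pressed onto its stop at about 28 N, held for a second and let back up. The padlock, cylinder and carton are where they were, and the job was handed in at about 18 s.

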